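# Zero the light gauge and hold its test vane in the guard slot

## Task

Zero the light gauge by pressing its foot switch fully down to the stop for a moment and letting it come back up. Then lift the test vane out of its wooden holder by the handle, pass its steel blade down through the slot in the gauge's cover until the dark line round the blade is level with the top of the cover, and finish while holding it there upright in the gripper, collar clear of the cover and blade not wedged hard against the slot. Leave the mug, dynamometer and carton where they are.

Things in the scene. Friction and masses are not known exactly. Their poses are not given: they have to be found in the camera images.
- pedal_base: Grey base of the foot switch, 130 x 90 x 12 mm, fixed to the table (it stands anywhere in the work area, turned up to 0.5 rad). Origin: centre of its underside; x runs along the pedal from the free end of the tread to the hinge, z up. The hinge axis is parallel to its y, at x = +50 mm, z = 32 mm.
- pedal (a joint): Angle of the dark steel tread, 112 mm long x 72 mm wide x 8 mm thick, with rubber ribs: 0 = up (sloping 0.28 rad, the free end high), 0.22 rad = fully down at the stop. A return spring resists: at 90 mm from the hinge about 3 N to start and 8 N at the stop; it springs back up when let go.
- tread (a point): Point to press: on the top face of the tread, in the middle of its width, 90 mm from the hinge (20 mm from the free end). It moves with the tread: about 60 mm above the table when up, about 20 mm lower at the stop.
- reader: Light gauge, a grey case with an aluminium cover, 110 x 150 x 95 mm high, fixed to the table (turned up to 0.5 rad). Origin: centre of its underside; z up. A small dark display lies on the cover on the -y half, the guard slot in the +y half. Inside it is hollow; its floor is 89 mm below the top of the cover.
- slot (a point): Centre of the guard slot's mouth, level with the top of the cover, 95 mm above the table; at x 0, y +30 mm in the gauge's frame and with the same axes. The slot is 42 mm long (x) and 10 mm wide (y) with a small bevel and a thin dark steel bezel (62 x 27 mm, flush) round the mouth, straight through the 12 mm cover.
- holder: Beech holder block, 90 x 64 x 80 mm high, fixed to the table (turned up to 0.5 rad), with a slot 44 mm (x) by 12 mm (y) right through it from above. The vane hangs in it by the collar. Origin: centre of its underside; z up.
- vane: Test vane, 120 mm tall, about 0.15 to 0.3 kg, loose. From the bottom: steel blade 40 mm (x) by 8 mm (y) by 70 mm tall; collar 60 x 28 x 6 mm (70 to 76 mm up); black handle 36 mm (x) by 22 mm (y) by 44 mm tall (76 to 120 mm up), to be gripped across its 22 mm thickness. Origin: centre of the blade's lower end, 10 mm above the table in the holder; z up towards the handle. Half a turn about z makes no difference.
- vane_line (a point): Centre of the dark line round the blade, 35 mm above its lower end; same axes as the vane.
- mug: Bystander: white mug, 76 mm across, 85 mm high; origin: centre of its underside.
- dynamometer: Bystander: hand grip dynamometer lying flat, round steel dial 64 mm across with a blue T-shaped grip, about 140 x 130 mm, 30 mm high; origin: under the dial's centre, the grip towards its +x.
- carton: Bystander: flat cardboard carton 90 x 130 x 35 mm; origin: centre of its underside.

How it is judged:
By the outcome, as a careful person would: the job done as asked, in the order asked, and still so for the second after the job is handed in, while the arm keeps its last pose, push and grip.
It also fails if it takes over 64 s, if anything falls off the work surface, if the arm or the gripper's body presses on something with over 40 N, if the wrist force passes 120 N, or if a joint passes its speed limit or range.

## Robot

A 7-joint arm with a two-finger parallel gripper is mounted at the origin on the work surface. World frame = base frame: x ahead of the robot, y to its left, z up, the work surface at z = 0. Lengths are in mm, angles in degrees, forces in N, time in s.
With the tool pointing down it reaches from about 400 to 850 mm from the base axis. Payload 10.4 kg.
Tool frame: the origin (TCP) lies where the fingers leave the gripper's body, on its centre line; the fingertips stand 70 mm ahead of it and the grasp point (between the pads) lies 51 mm ahead of it (r.grip_point_offset is the distance from the TCP to the grasp point, in mm); y points along the fingers, z is the direction in which the jaws open and shut, and the axes are right-handed (so a half turn about y gives the same grasp; the last joint's range is limited). The gripper opens to 87 mm and grips with 3 to 60 N. Pads are 19 mm wide; open, the fingers measure 117 mm over their backs; the gripper's body (75 mm by 190 mm) begins 51 mm behind the grasp point.
Start: joints at [68.377, 19.034, -3.707, 83.658, 1.238, 77.344, -5.071], TCP at [217.146, -586.082, 292.276] pointing down, gripper open.
Joint ranges: [-148.97, 148.97], [-28.65, 121.19], [-84.17, 76.75], [9.2, 138.47], [-72.65, 252.65], [3.7, 117.97], [-149.18, 149.18]. Speed limits (degrees/s): [127.2, 127.2, 159.86, 159.86, 180, 180, 180].

## Interface

Orientations are given as [roll, pitch, yaw] about the fixed x, y, z axes, in that order (R = Rz(yaw) Ry(pitch) Rx(roll)).
In Python, from station import r gives the robot as it stands.
- The arm moves only by the tool move_arm, never from a script. Its argument "moves" is a list of rows, each an object of numbers: "gripper": the gripper's target within -1 to 1 (fully open at 1, half-way at 0, shut at -1); "x", "y", "z": the shift along the tool's x, y, z each as a share of 0.08 m, from -1 to 1; "ax", "ay", "az": the turn, a rotation vector about the tool's x, y, z each as a share of 60 degrees, from -1 to 1. A call has 1 to 8 rows; each row shifts and turns the commanded pose from where the row before left it, along the tool's axes as they then stand; what a row does not reach is not made up. A row lasts 1/10 s, in which the tool goes at most 50 mm and 8.59 degrees, less where a joint would pass 70% of its speed; a pose out of reach is approached as far as the arm can. A call with a number of a shift or a turn outside -1 to 1 is refused whole. A call with a gripper value outside its range is refused whole. The fingers move at their own pace and stop on an object; the grip force is fixed at half the most. Time passes only in rows, so rows that do not move let the fingers close. It gives the time, the measured TCP pose, the force and the opening at its end, in the units of the state.
- r.state(): the state, without advancing time (a new reading comes with each control period).
- r.read_camera(name): name is "side" or "top"; returns the picture (480x640x3 uint8, blue, green, red); there is no depth.
- r.camera_params(name): a dict with "fx", "fy", "cx", "cy" (pixels), "position" and "orientation" of the camera in the world. Camera axes: x right, y up, looking along -z (the intrinsics and any distortion apply to the point x, -y, -z); pixel columns grow to the right and rows downward; lengths in mm; the calibration is good to about 2 mm. A picture is of the moment at which its call begins. camera_params takes no time and is no camera call.
- r.sign_off(): hands the job in, once; it reports no verdict.
Trained networks look in the newest picture that a camera, given by its name, has taken for a name from the list of things; names that differ only in an ending like _2 or _b are one class to them, and where a whole thing is asked for, a point or a joint stands for the part that bears it (a point fixed in the world has none). Each returns a list of dicts, best first, with "conf" (0 to 1); they miss things now and then, are a little off and sometimes report something else, mostly with a low value. They report only what shows in the picture. A call takes as long as a camera call.
- r.masks_of(camera, name): "region" (480x640 bool, what is visible of it) and "rect" ([left, top, right, bottom] in pixels, round what is visible of it).
- r.landmark_of(camera, name): "position" ([column, row] in pixels: a listed point, or the origin of a listed thing).
The state is a dict: "t": time; "qpos": joint angles; "dq": joint speeds; "tau": joint torques, N m; "eef_pos": TCP position; "ee_rot": TCP orientation; "wrist_force": force on the tool from outside, world axes, zero at the start; "ft_torque": the same for the moment, N m; "finger_gap": opening from 0.0 (shut) to 1.0 (fully open).
Only numpy, scipy, OpenCV 4.12 (cv2) and the standard library are available. Lean on these libraries where they do the work, as an engineer would, in place of code of your own. Each camera call takes 0.05 s, during which the arm holds its last target.

## Working session

There is one attempt and no reset: what is moved stays moved. The work goes in short steps, Python scripts to look and compute and a tool call to move; the robot and the scene stay as the last step left them, time stands still between calls to the robot, and variables do not carry over. Pictures are saved under pics/ and viewed, and the job is handed in when it is done.

Besides the shell and the picture viewer there is one more tool, called after "Request:" as name(argument=value, ...) on one line, values as JSON. move_arm: Moves the arm, as the interface text tells. Its arguments: {"type":"object","properties":{"moves":{"type":"array"}},"required":["moves"]}

```bash
mkdir -p pics; ls; python3 - <<'E'
from station import r
import cv2
print(r.state())
for c in ("side","top"):
    print(c,r.camera_params(c))
    cv2.imwrite(f"pics/{c}0.png",r.read_camera(c))
    for n in ["pedal_base","pedal","tread","reader","slot","holder","vane","vane_line","mug","dynamometer","carton"]:
        l=r.landmark_of(c,n); print(n,[(x['position'],round(x['conf'],2)) for x in l][:2])
print(r.state()['t'])
E
```

```text
pics
{'t': 0.0, 'qpos': array([68.37793143, 19.07272326, -3.7073863 , 83.70513584,  1.23719634,
       77.34328987, -5.06927162]), 'dq': array([-0.07676229, -0.01963911, -0.08351502,  0.00238326,  0.05491266,
       -0.01419361, -0.00838478]), 'tau': array([ 3.90421492e-04, -6.23262763e+01,  2.45361566e-02, -3.89896345e+01,
       -6.13979925e-02,  3.96926771e-02,  1.47743403e-04]), 'eef_pos': array([ 217.01846082, -585.81029784,  291.45296812]), 'ee_rot': array([-9.00812508e+01, -3.23470614e-03, -1.59669976e+02]), 'wrist_force': array([-0.30634537, -0.74420878, -0.10836754]), 'ft_torque': array([-0.01619549,  0.01644894, -0.0111135 ]), 'finger_gap': 0.9997913531178075}
side {'fx': 440.5831579941997, 'fy': 440.5831579941997, 'cx': 315.2420964259892, 'cy': 238.64275060806642, 'position': array([304.74846497, 770.12377661, 765.71406336]), 'orientation': array([  47.02355267,    0.57405342, -162.30596916])}
pedal_base [([308.4, 329.0], 0.75), ([257.9, 196.4], 0.38)]Traceback (most recent call last):
  File "<stdin>", line 8, in <module>
ValueError: it knows: carton, dynamometer, holder, mug, pedal_base, reader, slot, tread, vane, vane_line
```

```bash
cat > h.py <<'E'
from station import r
import cv2,numpy as np
from scipy.spatial.transform import Rotation as R
def cam(c):
    p=r.camera_params(c); return p,R.from_euler('xyz',p['orientation'],degrees=True).as_matrix()
def ray(c,px):
    p,M=cam(c); d=M@np.array([(px[0]-p['cx'])/p['fx'],-(px[1]-p['cy'])/p['fy'],-1]); return np.array(p['position']),d
def atz(c,px,z):
    o,d=ray(c,px); return o+d*(z-o[2])/d[2]
def proj(c,P):
    p,M=cam(c); q=(np.atleast_2d(P)-p['position'])@M
    return np.c_[p['cx']+p['fx']*q[:,0]/-q[:,2], p['cy']-p['fy']*q[:,1]/-q[:,2]]
E
python3 - <<'E'
from h import *
print(r.camera_params("top"))
Z=dict(pedal_base=0,tread=60,reader=0,slot=95,holder=0,vane=10,vane_line=45,mug=0,dynamometer=0,carton=0)
for c in ("side","top"):
    cv2.imwrite(f"pics/{c}0.png",r.read_camera(c))
    for n,z in Z.items():
        l=r.landmark_of(c,n); print(c,n,[(x['position'],round(x['conf'],2),atz(c,x['position'],z).round(0)) for x in l][:2])
print(r.state()['t'])
E
```

```text
{'fx': 466.1339813721158, 'fy': 466.1339813721158, 'cx': 324.7940202759072, 'cy': 243.95855917771215, 'position': array([ 475.6604645 ,   89.67591493, 1163.53855025]), 'orientation': array([  4.32898988,  -1.60428688, -91.64991387])}
side pedal_base [([303.1, 326.5], 0.95, array([504., 255.,  -0.]))]
side tread [([319.5, 316.0], 0.92, array([465., 262.,  60.]))]
side reader [([327.7, 184.9], 0.78, array([ 597., -241.,    0.])), ([377.3, 437.0], 0.38, array([308., 434.,   0.]))]
side slot [([329.1, 162.2], 0.6, array([ 587., -218.,   95.]))]
side holder [([217.3, 266.1], 0.68, array([757., 150.,   0.])), ([301.0, 232.4], 0.65, array([604., -22.,   0.]))]
side vane []
side vane_line [([302.9, 222.8], 0.68, array([594., -11.,  45.]))]
side mug [([258.2, 195.7], 0.92, array([ 772., -134.,    0.]))]
side dynamometer [([215.1, 263.3], 0.88, array([766., 144.,  -0.]))]
side carton [([318.8, 317.1], 0.75, array([480., 222.,   0.])), ([376.9, 441.3], 0.59, array([307., 441.,   0.]))]
top pedal_base [([245.0, 270.9], 0.62, array([501., 255.,   0.]))]
top tread [([238.1, 286.2], 0.88, array([464., 263.,  60.]))]
top reader [([447.4, 232.0], 0.59, array([ 585., -256.,    0.]))]
top slot [([442.8, 229.9], 0.97, array([ 581., -217.,   95.]))]
top holder [([357.0, 229.4], 0.79, array([597., -27.,   0.]))]
top vane [([356.7, 229.9], 0.8, array([595., -26.,  10.]))]
top vane_line []
top mug [([391.8, 163.5], 0.59, array([ 764., -122.,    0.]))]
top dynamometer [([287.7, 167.3], 0.94, array([760., 143.,   0.]))]
top carton [([170.5, 352.7], 0.87, array([307., 438.,   0.]))]
1.2
```

View pics/side0.png

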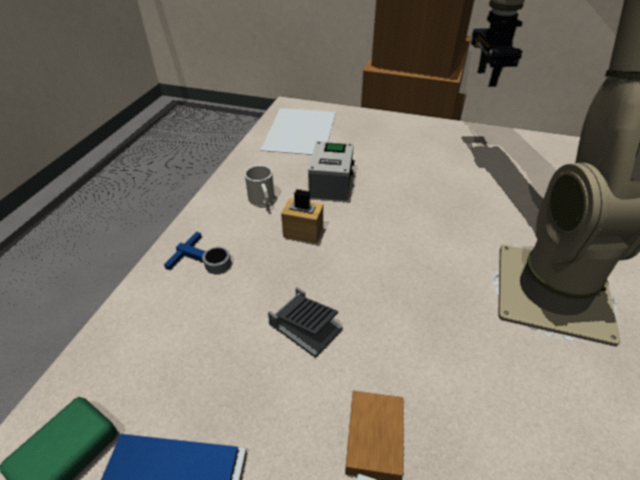

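View pics/top0.png

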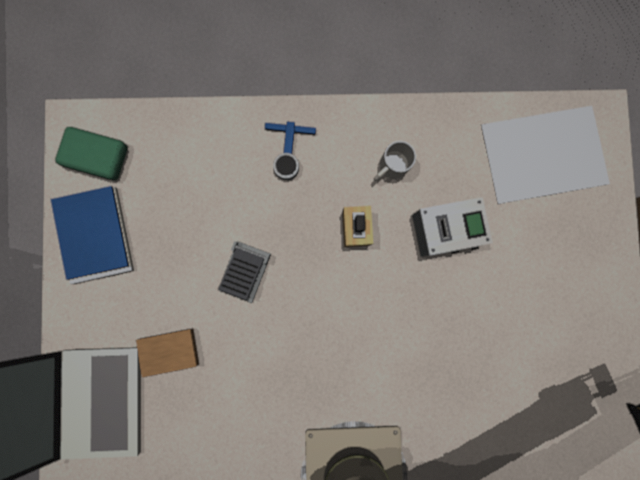

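Top view: pedal at (244,271), holder with vane at (358,227), gauge at (452,228) with the slot at (444,230), and the mug at (399,158). The two cameras agree. Next I'll refine yaws.

```bash
python3 - <<'E'
from h import *
import pickle
D={}
for c in ("side","top"):
    for n in ["pedal_base","tread","reader","holder","vane","mug","slot"]:
        try: l=r.masks_of(c,n)
        except Exception as e: print(e); continue
        D[c,n]=[(x['conf'],x['region'],x['rect']) for x in l]
        print(c,n,[(round(x['conf'],2),x['rect'],int(x['region'].sum())) for x in l][:3])
pickle.dump(D,open('m.pkl','wb'))
print(r.state()['t'])
a=cv2.imread('pics/top0.png')
def crop(im,x,y,w,h,s): return cv2.resize(im[y:y+h,x:x+w],None,fx=s,fy=s,interpolation=cv2.INTER_CUBIC)
k=np.hstack([crop(a,405,190,90,80,4),crop(a,330,190,90,80,4)])
cv2.imwrite('pics/crop_top.png',k)
b=cv2.imread('pics/side0.png')
k=np.hstack([crop(b,270,130,100,120,4),crop(b,260,280,95,120,4)[:, :380]])
cv2.imwrite('pics/crop_side.png',k)
cv2.imwrite('pics/crop_ped.png',crop(a,205,230,80,80,6))
E
```

```text
side pedal_base [(0.67, [269.9, 286.9, 343.9, 354.0], 2881)]
side tread [(0.7, [276.2, 295.4, 337.7, 337.2], 1406), (0.19, [240.4, 162.4, 275.3, 207.6], 1069)]
side reader [(0.63, [310.4, 141.1, 355.0, 200.1], 2377)]
side holder []
side vane [(0.61, [291.8, 192.4, 315.6, 214.6], 345)]
side mug [(0.69, [305.8, 140.5, 354.8, 197.9], 2386), (0.55, [244.5, 163.4, 272.6, 205.8], 1002)]
side slot [(0.75, [307.5, 145.0, 355.8, 203.3], 2378)]
top pedal_base [(0.68, [219.3, 240.0, 270.1, 302.8], 1982)]
top tread [(0.69, [219.3, 252.3, 264.0, 298.3], 1367), (0.57, [338.5, 202.3, 373.1, 246.6], 887)]
top reader [(0.83, [413.9, 196.8, 492.3, 254.3], 3606)]
top holder [(0.84, [340.1, 202.2, 372.7, 247.7], 1020), (0.28, [217.9, 239.2, 271.3, 304.8], 2045)]
top vane [(0.76, [353.0, 212.3, 364.3, 236.2], 317), (0.33, [137.7, 327.1, 198.8, 377.5], 2353)]
top mug [(0.89, [372.0, 138.8, 414.5, 178.3], 1145)]
top slot [(0.94, [410.9, 195.9, 497.8, 256.9], 3546)]
1.9
```

View pics/crop_top.png

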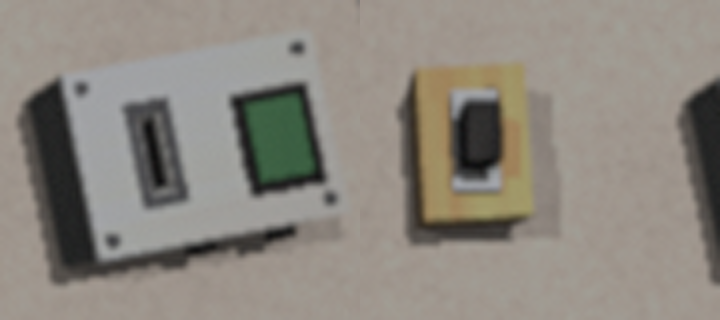

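View pics/crop_side.png

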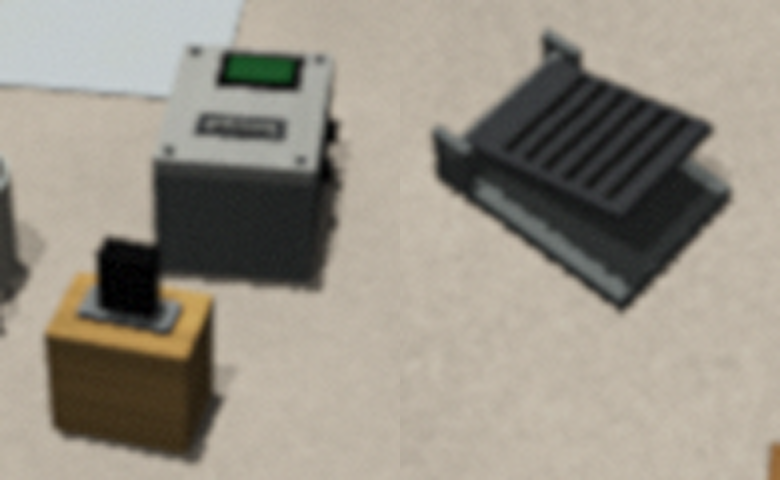

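View pics/crop_ped.png

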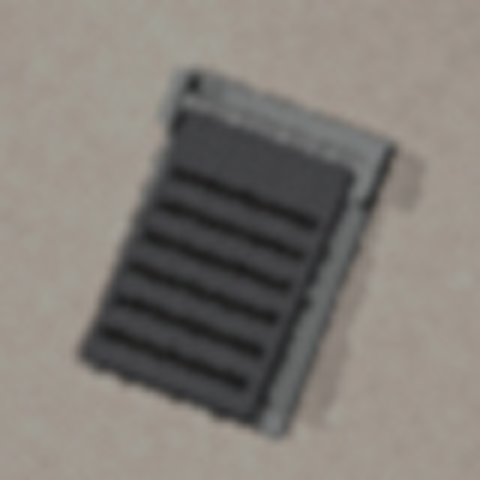

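```bash
cat > fit.py <<'E'
from h import *
from scipy.optimize import least_squares
def rect(w,h,z,ox=0,oy=0): return np.array([[sx*w/2+ox,sy*h/2+oy,z] for sx,sy in((-1,-1),(1,-1),(1,1),(-1,1))])
def cr(pts,ox,oy,s): return np.array([[ox+(u+.5)/s-.5,oy+(v+.5)/s-.5] for u,v in pts])
def world(p,L):
    c,s=np.cos(p[2]),np.sin(p[2]); return np.c_[p[0]+c*L[:,0]-s*L[:,1],p[1]+s*L[:,0]+c*L[:,1],L[:,2]]
def fit(name,L,obs,p0):
    # match by nearest at p0
    best=None
    def prep(c,px):
        q=proj(c,world(p0,L)); 
        from scipy.optimize import linear_sum_assignment
        q=q-q.mean(0)+px.mean(0)
        i,j=linear_sum_assignment(np.linalg.norm(q[:,None]-px[None],axis=2)); return i,px[j]
    M={c:prep(c,px) for c,px in obs.items()}
    for cs in ([*obs],)+tuple([c] for c in obs):
        f=lambda p:np.concatenate([(proj(c,world(p,L[M[c][0]]))-M[c][1]).ravel() for c in cs])
        s=least_squares(f,p0); print(name,cs,s.x[:2].round(1),np.degrees(s.x[2]).round(1),'rms px',np.sqrt(np.mean(s.fun**2)).round(2))
        if best is None: best=s.x
    return best
if __name__=="__main__":
    T=lambda pts:cr(pts,405,190,4); H=lambda pts:cr(pts,330,190,4); S=lambda pts:cr(pts,270,130,4)
    rd=fit('reader',rect(110,150,95),dict(top=T([(65,78),(307,35),(342,212),(97,262)]),side=S([(180,47),(335,57),(322,172),(155,160)])),[585,-245,.15])
    fit('bezel',rect(62,27,95),dict(top=T([(125,105),(167,97),(187,198),(147,208)]),side=S([(203,113),(288,120),(282,140),(195,132)])),[585,-218,.15])
    print('slot from reader',world(rd,np.array([[0,30,95]])))
    fit('holder',rect(90,64,80),dict(top=H([(55,68),(165,64),(172,215),(62,222)]),side=S([(85,275),(213,293),(195,357),(48,332)])),[597,-27,0.05])
    fit('collar',rect(60,28,86),dict(top=H([(92,90),(140,88),(140,190),(95,193)]),side=S([(95,288),(183,305),(170,330),(78,312)])),[597,-27,0.05])
    # pedal: hinge at x=50,z=32; tread top free end 112ish
    for n in ("pedal",):
        pass
E
python3 fit.py
```

```text
reader ['top', 'side'] [ 588.7 -247.7] 9.5 rms px 0.85
reader ['top'] [ 589.  -247.4] 8.7 rms px 0.9
reader ['side'] [ 588.7 -248.8] 10.9 rms px 0.46
bezel ['top', 'side'] [ 586.  -220.7] 8.6 rms px 0.56
bezel ['top'] [ 586.4 -220. ] 9.2 rms px 0.45
bezel ['side'] [ 586.  -223.6] 6.6 rms px 0.33
slot from reader [[ 583.79298401 -218.07979246   95.        ]]
holder ['top', 'side'] [597.7 -23.5] 1.6 rms px 0.85
holder ['top'] [599.  -22.2] 0.9 rms px 0.19
holder ['side'] [596.8 -26.2] 3.0 rms px 0.75
collar ['top', 'side'] [598.7 -23.4] -0.7 rms px 0.37
collar ['top'] [599.3 -23.5] -0.6 rms px 0.26
collar ['side'] [597.9 -23. ] -0.8 rms px 0.35
```

```bash
cat > plan.py <<'E'
from h import *
import json
def plan(wps,start=None,step=45,rot=8.0):
    """wps: list of (x,y,z,yaw,grip); prints calls of 8 rows"""
    s=r.state()
    if start is None: p=np.array(s['eef_pos']);M=R.from_euler('xyz',s['ee_rot'],degrees=True)
    else: p=np.array(start[:3],float);M=R.from_euler('xyz',[-90,0,start[3]],degrees=True)
    rows=[]
    for x,y,z,yaw,g in wps:
        t=np.array([x,y,z]);T=R.from_euler('xyz',[-90,0,yaw],degrees=True)
        n=int(max(1,np.ceil(np.linalg.norm(t-p)/step-1e-6),np.ceil((M.inv()*T).magnitude()*57.2958/rot-1e-6)))
        for k in range(n,0,-1):
            d=M.inv().apply((t-p)/k)/80; a=(M.inv()*T).as_rotvec()/k*57.2958/60
            d=d.round(3);a=a.round(3)
            p=p+M.apply(d*80); M=M*R.from_rotvec(np.radians(a*60))
            rows.append({k:float(v) for k,v in zip(("gripper","x","y","z","ax","ay","az"),(g,*d,*a)) if v or k=="gripper"})
    for i in range(0,len(rows),8): print(json.dumps(rows[i:i+8]).replace('"',''))
    print('end',p.round(1),M.as_euler('xyz',degrees=True).round(1))
E
python3 - <<'E'
from plan import *
plan([(450,-150,250,-90,-1),(464,262,150,-18,-1)])
E
```

```text
[{gripper: -1.0, x: -0.385, y: 0.044, z: -0.342, ay: -0.097}, {gripper: -1.0, x: -0.418, y: 0.044, z: -0.301, ay: -0.097}, {gripper: -1.0, x: -0.446, y: 0.044, z: -0.257, ay: -0.097}, {gripper: -1.0, x: -0.47, y: 0.044, z: -0.21, ay: -0.097}, {gripper: -1.0, x: -0.489, y: 0.044, z: -0.162, ay: -0.097}, {gripper: -1.0, x: -0.503, y: 0.044, z: -0.111, ay: -0.097}, {gripper: -1.0, x: -0.511, y: 0.044, z: -0.06, ay: -0.097}, {gripper: -1.0, x: -0.515, y: 0.044, z: -0.007, ay: -0.096}]
[{gripper: -1.0, x: -0.513, y: 0.044, z: 0.044, ay: -0.097}, {gripper: -1.0, x: -0.506, y: 0.044, z: 0.096, ay: -0.096}, {gripper: -1.0, x: -0.494, y: 0.044, z: 0.147, ay: -0.097}, {gripper: -1.0, x: -0.476, y: 0.044, z: 0.196, ay: -0.096}, {gripper: -1.0, x: -0.515, y: 0.125, z: 0.017, ay: -0.12}, {gripper: -1.0, x: -0.509, y: 0.125, z: 0.082, ay: -0.12}, {gripper: -1.0, x: -0.494, y: 0.125, z: 0.145, ay: -0.12}, {gripper: -1.0, x: -0.472, y: 0.125, z: 0.206, ay: -0.12}]
[{gripper: -1.0, x: -0.443, y: 0.125, z: 0.263, ay: -0.12}, {gripper: -1.0, x: -0.407, y: 0.125, z: 0.317, ay: -0.12}, {gripper: -1.0, x: -0.364, y: 0.125, z: 0.365, ay: -0.12}, {gripper: -1.0, x: -0.315, y: 0.125, z: 0.408, ay: -0.12}, {gripper: -1.0, x: -0.261, y: 0.125, z: 0.444, ay: -0.12}, {gripper: -1.0, x: -0.203, y: 0.125, z: 0.474, ay: -0.12}]
end [464. 262. 150.] [-90.  -0. -18.]
```

Request:
move_arm(moves=[{"gripper": -1.0,"x": -0.385,"y": 0.044,"z": -0.342,"ay": -0.097},{"gripper": -1.0,"x": -0.418,"y": 0.044,"z": -0.301,"ay": -0.097},{"gripper": -1.0,"x": -0.446,"y": 0.044,"z": -0.257,"ay": -0.097},{"gripper": -1.0,"x": -0.47,"y": 0.044,"z": -0.21,"ay": -0.097},{"gripper": -1.0,"x": -0.489,"y": 0.044,"z": -0.162,"ay": -0.097},{"gripper": -1.0,"x": -0.503,"y": 0.044,"z": -0.111,"ay": -0.097},{"gripper": -1.0,"x": -0.511,"y": 0.044,"z": -0.06,"ay": -0.097},{"gripper": -1.0,"x": -0.515,"y": 0.044,"z": -0.007,"ay": -0.096}])

```text
invalid input
```

Request:
move_arm(moves=[{"gripper": -1.0,"x": -0.513,"y": 0.044,"z": 0.044,"ay": -0.097},{"gripper": -1.0,"x": -0.506,"y": 0.044,"z": 0.096,"ay": -0.096},{"gripper": -1.0,"x": -0.494,"y": 0.044,"z": 0.147,"ay": -0.097},{"gripper": -1.0,"x": -0.476,"y": 0.044,"z": 0.196,"ay": -0.096},{"gripper": -1.0,"x": -0.515,"y": 0.125,"z": 0.017,"ay": -0.12},{"gripper": -1.0,"x": -0.509,"y": 0.125,"z": 0.082,"ay": -0.12},{"gripper": -1.0,"x": -0.494,"y": 0.125,"z": 0.145,"ay": -0.12},{"gripper": -1.0,"x": -0.472,"y": 0.125,"z": 0.206,"ay": -0.12}])

```text
invalid input
```

Request:
move_arm(moves=[{"gripper": -1.0,"x": -0.385,"y": 0.044,"z": -0.342,"ax": 0,"ay": -0.097,"az": 0}])

```text
t: 2.0
eef_pos: [233.0, -552.7, 288.4]
ee_rot: [-89.9, -0.1, -154.2]
wrist_force: [-0.5, 0.0, -0.7]
finger_gap: 0.964
```

Request:
move_arm(moves=[{"gripper": -1.0,"x": -0.418,"y": 0.044,"z": -0.301,"ax": 0,"ay": -0.097,"az": 0},{"gripper": -1.0,"x": -0.446,"y": 0.044,"z": -0.257,"ax": 0,"ay": -0.097,"az": 0},{"gripper": -1.0,"x": -0.47,"y": 0.044,"z": -0.21,"ax": 0,"ay": -0.097,"az": 0},{"gripper": -1.0,"x": -0.489,"y": 0.044,"z": -0.162,"ax": 0,"ay": -0.097,"az": 0},{"gripper": -1.0,"x": -0.503,"y": 0.044,"z": -0.111,"ax": 0,"ay": -0.097,"az": 0},{"gripper": -1.0,"x": -0.511,"y": 0.044,"z": -0.06,"ax": 0,"ay": -0.097,"az": 0},{"gripper": -1.0,"x": -0.515,"y": 0.044,"z": -0.007,"ax": 0,"ay": -0.096,"az": 0}])

```text
t: 2.7
eef_pos: [372.9, -293.8, 264.2]
ee_rot: [-90.0, -0.0, -112.9]
wrist_force: [0.9, -0.4, -0.6]
finger_gap: 0.355
```

Request:
move_arm(moves=[{"gripper": -1.0,"x": -0.513,"y": 0.044,"z": 0.044,"ax": 0,"ay": -0.097,"az": 0},{"gripper": -1.0,"x": -0.506,"y": 0.044,"z": 0.096,"ax": 0,"ay": -0.096,"az": 0},{"gripper": -1.0,"x": -0.494,"y": 0.044,"z": 0.147,"ax": 0,"ay": -0.097,"az": 0},{"gripper": -1.0,"x": -0.476,"y": 0.044,"z": 0.196,"ax": 0,"ay": -0.096,"az": 0},{"gripper": -1.0,"x": -0.515,"y": 0.125,"z": 0.017,"ax": 0,"ay": -0.12,"az": 0},{"gripper": -1.0,"x": -0.509,"y": 0.125,"z": 0.082,"ax": 0,"ay": -0.12,"az": 0},{"gripper": -1.0,"x": -0.494,"y": 0.125,"z": 0.145,"ax": 0,"ay": -0.12,"az": 0},{"gripper": -1.0,"x": -0.472,"y": 0.125,"z": 0.206,"ax": 0,"ay": -0.12,"az": 0}])

```text
t: 3.5
eef_pos: [455.5, 16.3, 209.9]
ee_rot: [-90.0, -0.1, -60.9]
wrist_force: [0.2, -0.8, 0.1]
finger_gap: 0.007
```

Request:
move_arm(moves=[{"gripper": -1.0,"x": -0.443,"y": 0.125,"z": 0.263,"ax": 0,"ay": -0.12,"az": 0},{"gripper": -1.0,"x": -0.407,"y": 0.125,"z": 0.317,"ax": 0,"ay": -0.12,"az": 0},{"gripper": -1.0,"x": -0.364,"y": 0.125,"z": 0.365,"ax": 0,"ay": -0.12,"az": 0},{"gripper": -1.0,"x": -0.315,"y": 0.125,"z": 0.408,"ax": 0,"ay": -0.12,"az": 0},{"gripper": -1.0,"x": -0.261,"y": 0.125,"z": 0.444,"ax": 0,"ay": -0.12,"az": 0},{"gripper": -1.0,"x": -0.203,"y": 0.125,"z": 0.474,"ax": 0,"ay": -0.12,"az": 0},{"gripper": -1.0,"x": 0,"y": 0,"z": 0,"ax": 0,"ay": 0,"az": 0},{"gripper": -1.0,"x": 0,"y": 0,"z": 0,"ax": 0,"ay": 0,"az": 0}])

```text
t: 4.3
eef_pos: [463.6, 262.8, 149.6]
ee_rot: [-90.0, 0.1, -17.9]
wrist_force: [0.5, -0.8, -0.6]
finger_gap: 0.008
```

```bash
sed -i 's/ if v or k=="gripper"//' plan.py; sed -i "s/.replace('\"','')//" plan.py; python3 - <<'E'
from h import *
for c in("side","top"):cv2.imwrite(f"pics/{c}1.png",r.read_camera(c))
a=cv2.imread('pics/top1.png');b=cv2.imread('pics/side1.png')
f=lambda im,x,y:cv2.resize(im[y:y+120,x:x+100],None,fx=4,fy=4,interpolation=2)
cv2.imwrite('pics/c1.png',np.hstack([f(a,190,220),f(b,255,250)]))
E
```

```text
(no output)
```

View pics/c1.png

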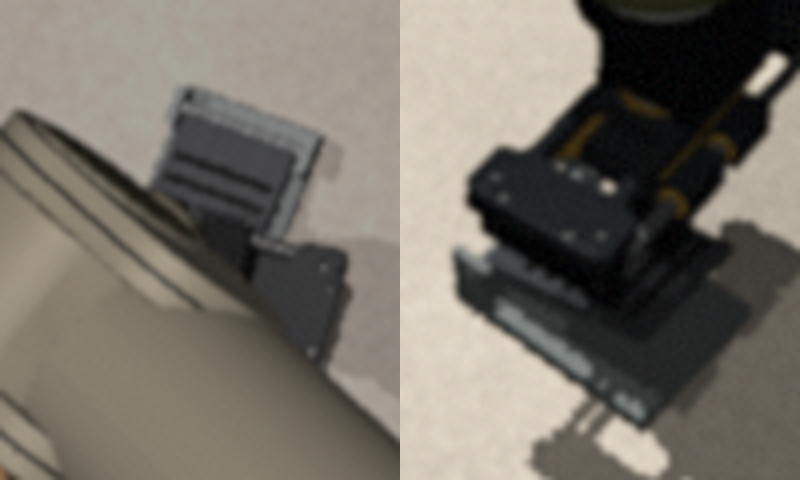

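The side crop shows the closed fingers above the tread's free half. Pressing now.

Request:
move_arm(moves=[{"gripper": -1,"x": 0,"y": 0.15,"z": 0,"ax": 0,"ay": 0,"az": 0},{"gripper": -1,"x": 0,"y": 0.1,"z": 0,"ax": 0,"ay": 0,"az": 0},{"gripper": -1,"x": 0,"y": 0.05,"z": 0,"ax": 0,"ay": 0,"az": 0},{"gripper": -1,"x": 0,"y": 0.05,"z": 0,"ax": 0,"ay": 0,"az": 0}])

```text
t: 4.8
eef_pos: [463.8, 261.6, 121.6]
ee_rot: [-90.0, 0.0, -18.0]
wrist_force: [-3.0, 0.5, 5.2]
finger_gap: 0.005
```

Request:
move_arm(moves=[{"gripper": -1,"x": 0,"y": 0.06,"z": 0,"ax": 0,"ay": 0,"az": 0},{"gripper": -1,"x": 0,"y": 0.04,"z": 0,"ax": 0,"ay": 0,"az": 0}])

```text
t: 5.0
eef_pos: [463.5, 262.2, 113.7]
ee_rot: [-90.0, 0.0, -18.0]
wrist_force: [-4.9, -0.4, 6.6]
finger_gap: 0.007
```

Request:
move_arm(moves=[{"gripper": -1,"x": 0,"y": 0.03,"z": 0,"ax": 0,"ay": 0,"az": 0},{"gripper": -1,"x": 0,"y": 0.02,"z": 0,"ax": 0,"ay": 0,"az": 0}])

```text
t: 5.2
eef_pos: [463.3, 262.4, 110.6]
ee_rot: [-90.1, 0.0, -18.0]
wrist_force: [-12.6, -5.4, 28.2]
finger_gap: 0.006
```

Request:
move_arm(moves=[{"gripper": -1,"x": 0,"y": 0.012,"z": 0,"ax": 0,"ay": 0,"az": 0},{"gripper": -1,"x": 0,"y": 0,"z": 0,"ax": 0,"ay": 0,"az": 0}])

```text
t: 5.4
eef_pos: [463.3, 262.5, 110.6]
ee_rot: [-90.1, 0.0, -18.0]
wrist_force: [-13.1, -6.8, 28.2]
finger_gap: 0.003
```

Force jumped from 7 to 28 N and the descent halted at tip z≈40.6, so the tread is at its stop. I'll hold briefly and then release.

Request:
move_arm(moves=[{"gripper": -1,"x": 0,"y": 0,"z": 0,"ax": 0,"ay": 0,"az": 0},{"gripper": -1,"x": 0,"y": 0,"z": 0,"ax": 0,"ay": 0,"az": 0},{"gripper": -1,"x": 0,"y": 0,"z": 0,"ax": 0,"ay": 0,"az": 0},{"gripper": -1,"x": 0,"y": -0.1,"z": 0,"ax": 0,"ay": 0,"az": 0},{"gripper": -1,"x": 0,"y": -0.15,"z": 0,"ax": 0,"ay": 0,"az": 0},{"gripper": -1,"x": 0,"y": -0.3,"z": 0,"ax": 0,"ay": 0,"az": 0},{"gripper": -1,"x": 0,"y": -0.5,"z": 0,"ax": 0,"ay": 0,"az": 0},{"gripper": 1,"x": 0,"y": -0.5,"z": 0,"ax": 0,"ay": 0,"az": 0}])

```text
t: 6.2
eef_pos: [463.7, 261.8, 234.1]
ee_rot: [-90.0, 0.0, -18.0]
wrist_force: [0.3, 0.2, 0.8]
finger_gap: 0.042
```

```bash
python3 - <<'E'
from plan import *
print(r.state()['eef_pos'])
plan([(598.5,-23.5,250,-0.5,1),(598.5,-23.5,185,-0.5,1)],step=40)
cv2.imwrite("pics/side2.png",r.read_camera("side"))
b=cv2.imread('pics/side2.png');cv2.imwrite('pics/c2.png',cv2.resize(b[230:370,235:375],None,fx=4,fy=4))
E
```

```text
[463.68190417 261.75772213 234.11696304]
[{"gripper": 1.0, "x": 0.338, "y": -0.025, "z": -0.359, "ax": 0.0, "ay": -0.036, "az": -0.0}, {"gripper": 1.0, "x": 0.324, "y": -0.025, "z": -0.371, "ax": 0.0, "ay": -0.037, "az": -0.0}, {"gripper": 1.0, "x": 0.31, "y": -0.025, "z": -0.384, "ax": 0.0, "ay": -0.036, "az": -0.0}, {"gripper": 1.0, "x": 0.295, "y": -0.025, "z": -0.395, "ax": 0.0, "ay": -0.037, "az": -0.0}, {"gripper": 1.0, "x": 0.28, "y": -0.025, "z": -0.406, "ax": 0.0, "ay": -0.036, "az": -0.0}, {"gripper": 1.0, "x": 0.264, "y": -0.025, "z": -0.416, "ax": 0.0, "ay": -0.037, "az": -0.0}, {"gripper": 1.0, "x": 0.247, "y": -0.025, "z": -0.426, "ax": 0.0, "ay": -0.036, "az": -0.0}, {"gripper": 1.0, "x": 0.232, "y": -0.024, "z": -0.436, "ax": 0.0, "ay": -0.037, "az": -0.001}]
[{"gripper": 1.0, "x": -0.0, "y": 0.406, "z": 0.0, "ax": 0.0, "ay": 0.0, "az": 0.0}, {"gripper": 1.0, "x": -0.0, "y": 0.406, "z": 0.001, "ax": 0.0, "ay": 0.0, "az": 0.0}]
end [598.5 -23.5 185. ] [-90.   -0.   -0.5]
```

View pics/c2.png

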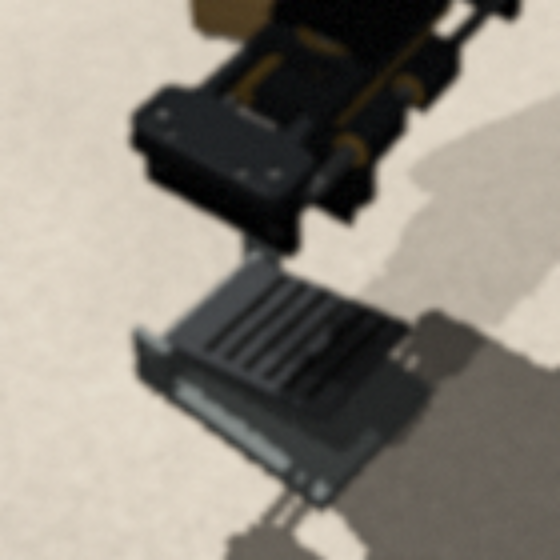

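The tread has sprung back up (crop centre). On to the vane.

Request:
move_arm(moves=[{"gripper": 1.0,"x": 0.338,"y": -0.025,"z": -0.359,"ax": 0.0,"ay": -0.036,"az": 0},{"gripper": 1.0,"x": 0.324,"y": -0.025,"z": -0.371,"ax": 0.0,"ay": -0.037,"az": 0},{"gripper": 1.0,"x": 0.31,"y": -0.025,"z": -0.384,"ax": 0.0,"ay": -0.036,"az": 0},{"gripper": 1.0,"x": 0.295,"y": -0.025,"z": -0.395,"ax": 0.0,"ay": -0.037,"az": 0},{"gripper": 1.0,"x": 0.28,"y": -0.025,"z": -0.406,"ax": 0.0,"ay": -0.036,"az": 0},{"gripper": 1.0,"x": 0.264,"y": -0.025,"z": -0.416,"ax": 0.0,"ay": -0.037,"az": 0},{"gripper": 1.0,"x": 0.247,"y": -0.025,"z": -0.426,"ax": 0.0,"ay": -0.036,"az": 0},{"gripper": 1.0,"x": 0.232,"y": -0.024,"z": -0.436,"ax": 0.0,"ay": -0.037,"az": 0}])

```text
t: 7.05
eef_pos: [599.3, -25.1, 249.0]
ee_rot: [-90.0, -0.0, -0.4]
wrist_force: [0.7, 1.4, 0.9]
finger_gap: 0.789
```

Request:
move_arm(moves=[{"gripper": 1,"x": 0,"y": 0,"z": 0,"ax": 0,"ay": 0,"az": 0},{"gripper": 1,"x": 0,"y": 0,"z": 0,"ax": 0,"ay": 0,"az": 0},{"gripper": 1,"x": 0,"y": 0,"z": 0,"ax": 0,"ay": 0,"az": 0}])

```text
t: 7.35
eef_pos: [598.5, -22.0, 248.9]
ee_rot: [-90.0, 0.0, -0.4]
wrist_force: [0.4, -0.0, 0.1]
finger_gap: 0.983
```

```bash
python3 - <<'E'
from plan import *
print(r.state()['eef_pos'],r.state()['ee_rot'],r.state()['qpos'].round(0))
plan([(598.5,-23.5,165,-0.5,1)],step=25)
a=r.read_camera("side");b=r.read_camera("top")
cv2.imwrite('pics/c3.png',np.hstack([cv2.resize(a[130:270,240:380],None,fx=2.8,fy=2.8),cv2.resize(b[160:300,290:430],None,fx=2.8,fy=2.8)]))
E
```

```text
[598.48161257 -22.02405423 248.92064236] [-8.99740625e+01  4.42409563e-03 -4.23974183e-01] [ 36.  25. -49.  89.  19.  75.  74.]
[{"gripper": 1.0, "x": 0.0, "y": 0.262, "z": -0.005, "ax": -0.0, "ay": 0.0, "az": -0.0}, {"gripper": 1.0, "x": 0.0, "y": 0.262, "z": -0.005, "ax": -0.0, "ay": 0.0, "az": -0.0}, {"gripper": 1.0, "x": 0.0, "y": 0.262, "z": -0.004, "ax": -0.0, "ay": 0.001, "az": -0.0}, {"gripper": 1.0, "x": 0.0, "y": 0.263, "z": -0.005, "ax": -0.0, "ay": 0.0, "az": -0.0}]
end [598.5 -23.5 165. ] [-90.    0.   -0.5]
```

View pics/c3.png

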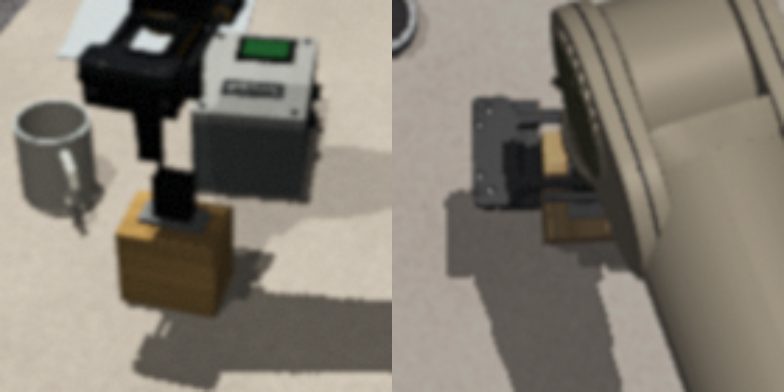

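```bash
python3 - <<'E'
from h import *
for P in [(598.5,21.5,179),(598.5,-65.5,179),(598.5,-12.5,130),(598.5,-34,130)]:
    q=proj('side',np.array(P))[0]; print(P,((q-[240,130])*2.8).round())
E
```

```text
(598.5, 21.5, 179) [153. 157.]
(598.5, -65.5, 179) [187.  99.]
(598.5, -12.5, 130) [169. 182.]
(598.5, -34, 130) [177. 167.]
```

The seen fingertip (150,158) matches its predicted position (153,157), and the handle lies where expected. Descending.

Request:
move_arm(moves=[{"gripper": 1.0,"x": 0.0,"y": 0.26,"z": -0.005,"ax": 0,"ay": 0.0,"az": 0},{"gripper": 1.0,"x": 0.0,"y": 0.26,"z": -0.005,"ax": 0,"ay": 0.0,"az": 0},{"gripper": 1.0,"x": 0.0,"y": 0.26,"z": -0.005,"ax": 0,"ay": 0,"az": 0},{"gripper": 1.0,"x": 0.0,"y": 0.26,"z": -0.005,"ax": 0,"ay": 0.0,"az": 0},{"gripper": 1.0,"x": 0.0,"y": 0.0,"z": 0,"ax": 0,"ay": 0.0,"az": 0},{"gripper": 1.0,"x": 0.0,"y": 0.0,"z": 0,"ax": 0,"ay": 0.0,"az": 0}])

```text
t: 8.05
eef_pos: [598.8, -24.1, 166.4]
ee_rot: [-90.0, -0.0, -0.4]
wrist_force: [-0.0, -0.9, -0.2]
finger_gap: 1.0
```

```bash
python3 - <<'E'
from h import *
a=r.read_camera("side");b=r.read_camera("top")
cv2.imwrite('pics/c4.png',np.hstack([cv2.resize(a[130:270,240:380],None,fx=2.8,fy=2.8),cv2.resize(b[160:300,290:430],None,fx=2.8,fy=2.8)]))
E
```

```text
(no output)
```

View pics/c4.png

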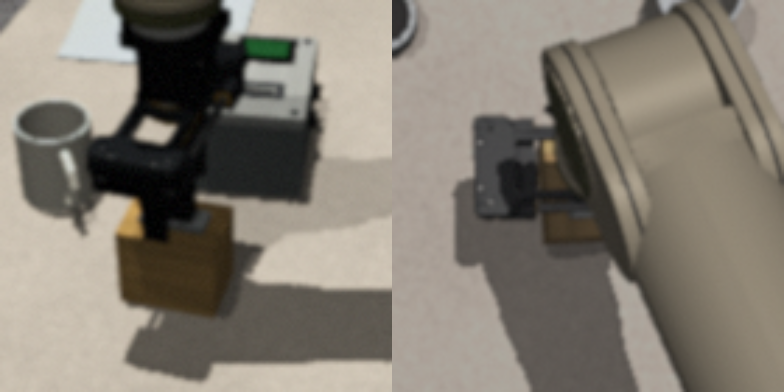

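Jaws straddle the handle. I'll lower 4 mm and close.

Request:
move_arm(moves=[{"gripper": 1.0,"x": 0.0,"y": 0.05,"z": 0,"ax": 0,"ay": 0.0,"az": 0},{"gripper": -1,"x": 0.0,"y": 0,"z": 0,"ax": 0,"ay": 0.0,"az": 0},{"gripper": -1,"x": 0.0,"y": 0,"z": 0,"ax": 0,"ay": 0,"az": 0},{"gripper": -1,"x": 0.0,"y": 0,"z": 0,"ax": 0,"ay": 0.0,"az": 0},{"gripper": -1,"x": 0.0,"y": 0.0,"z": 0,"ax": 0,"ay": 0.0,"az": 0},{"gripper": -1,"x": 0.0,"y": 0.0,"z": 0,"ax": 0,"ay": 0.0,"az": 0},{"gripper": -1,"x": 0.0,"y": 0.0,"z": 0,"ax": 0,"ay": 0.0,"az": 0},{"gripper": -1,"x": 0.0,"y": 0.0,"z": 0,"ax": 0,"ay": 0.0,"az": 0}])

```text
t: 8.95
eef_pos: [598.8, -24.9, 161.8]
ee_rot: [-90.0, -0.0, -0.5]
wrist_force: [-0.2, 0.6, 0.3]
finger_gap: 0.448
```

Request:
move_arm(moves=[{"gripper": -1,"x": 0.0,"y": 0,"z": 0,"ax": 0,"ay": 0.0,"az": 0},{"gripper": -1,"x": 0.0,"y": 0.0,"z": 0,"ax": 0,"ay": 0.0,"az": 0}])

```text
t: 9.15
eef_pos: [598.8, -24.8, 161.8]
ee_rot: [-90.0, -0.0, -0.5]
wrist_force: [0.2, 2.5, -0.0]
finger_gap: 0.262
```

Request:
move_arm(moves=[{"gripper": -1,"x": 0.0,"y": 0,"z": 0,"ax": 0,"ay": 0.0,"az": 0},{"gripper": -1,"x": 0.0,"y": 0,"z": 0,"ax": 0,"ay": 0.0,"az": 0},{"gripper": -1,"x": 0.0,"y": -0.05,"z": 0,"ax": 0,"ay": 0.0,"az": 0},{"gripper": -1,"x": 0.0,"y": -0.1,"z": 0,"ax": 0,"ay": 0.0,"az": 0}])

```text
t: 9.55
eef_pos: [598.3, -25.1, 173.4]
ee_rot: [-90.0, 0.1, -0.5]
wrist_force: [-0.8, -0.1, -2.4]
finger_gap: 0.253
```

Request:
move_arm(moves=[{"gripper": -1,"x": 0.0,"y": -0.2,"z": 0,"ax": 0,"ay": 0.0,"az": 0},{"gripper": -1,"x": 0.0,"y": -0.3,"z": 0,"ax": 0,"ay": 0.0,"az": 0},{"gripper": -1,"x": 0.0,"y": -0.3,"z": 0,"ax": 0,"ay": 0.0,"az": 0},{"gripper": -1,"x": 0.0,"y": -0.3,"z": 0,"ax": 0,"ay": 0.0,"az": 0},{"gripper": -1,"x": 0.0,"y": -0.2,"z": 0,"ax": 0,"ay": 0.0,"az": 0},{"gripper": -1,"x": 0.0,"y": 0,"z": 0,"ax": 0,"ay": 0.0,"az": 0}])

```text
t: 10.15
eef_pos: [599.7, -24.6, 280.7]
ee_rot: [-90.0, -0.2, -0.5]
wrist_force: [-0.6, 0.9, -3.4]
finger_gap: 0.252
```

```bash
python3 - <<'E'
from plan import *
print(r.state()['eef_pos'],r.state()['ee_rot'])
a=r.read_camera("side");b=r.read_camera("top")
cv2.imwrite('pics/c5.png',np.hstack([cv2.resize(a[110:250,240:380],None,fx=2.8,fy=2.8),cv2.resize(b[160:300,290:430],None,fx=2.8,fy=2.8)]))
plan([(585,-219.5,262,9.0,-1)],step=35)
E
```

```text
[599.69387185 -24.5752939  280.73855075] [-90.0278144   -0.24386801  -0.49181623]
[{"gripper": -1.0, "x": -0.025, "y": 0.032, "z": -0.405, "ax": 0.0, "ay": -0.026, "az": -0.0}, {"gripper": -1.0, "x": -0.036, "y": 0.032, "z": -0.405, "ax": 0.0, "ay": -0.026, "az": -0.0}, {"gripper": -1.0, "x": -0.047, "y": 0.033, "z": -0.404, "ax": 0.0, "ay": -0.027, "az": -0.0}, {"gripper": -1.0, "x": -0.058, "y": 0.032, "z": -0.402, "ax": 0.0, "ay": -0.026, "az": -0.0}, {"gripper": -1.0, "x": -0.069, "y": 0.033, "z": -0.4, "ax": 0.0, "ay": -0.027, "az": -0.0}, {"gripper": -1.0, "x": -0.081, "y": 0.032, "z": -0.398, "ax": 0.0, "ay": -0.026, "az": -0.0}]
end [ 585.  -219.5  262. ] [-90.   0.   9.]
```

View pics/c5.png

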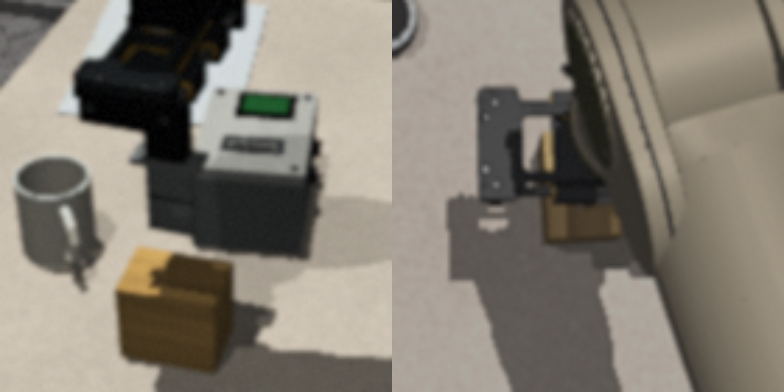

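The vane hangs upright in the gripper with the dark line visible, and the holder is empty. Moving above the slot.

Request:
move_arm(moves=[{"gripper": -1.0,"x": -0.025,"y": 0.032,"z": -0.405,"ax": 0.0,"ay": -0.026,"az": 0},{"gripper": -1.0,"x": -0.036,"y": 0.032,"z": -0.405,"ax": 0.0,"ay": -0.026,"az": 0},{"gripper": -1.0,"x": -0.047,"y": 0.033,"z": -0.404,"ax": 0.0,"ay": -0.027,"az": 0},{"gripper": -1.0,"x": -0.058,"y": 0.032,"z": -0.402,"ax": 0.0,"ay": -0.026,"az": 0},{"gripper": -1.0,"x": -0.069,"y": 0.033,"z": -0.4,"ax": 0.0,"ay": -0.027,"az": 0},{"gripper": -1.0,"x": -0.081,"y": 0.032,"z": -0.398,"ax": 0.0,"ay": -0.026,"az": 0},{"gripper": -1,"x": 0.0,"y": 0,"z": 0,"ax": 0,"ay": 0.0,"az": 0},{"gripper": -1,"x": 0.0,"y": 0,"z": 0,"ax": 0,"ay": 0.0,"az": 0}])

```text
t: 11.05
eef_pos: [584.4, -220.1, 260.5]
ee_rot: [-89.9, 0.1, 8.9]
wrist_force: [0.9, 0.8, -2.4]
finger_gap: 0.247
```

Request:
move_arm(moves=[{"gripper": -1,"x": 0.0,"y": 0,"z": 0,"ax": 0,"ay": 0.0,"az": 0},{"gripper": -1,"x": 0.0,"y": 0,"z": 0,"ax": 0,"ay": 0.0,"az": 0}])

```text
t: 11.25
eef_pos: [585.3, -217.9, 262.1]
ee_rot: [-90.0, 0.0, 9.1]
wrist_force: [0.6, 0.3, -2.3]
finger_gap: 0.251
```

```bash
python3 - <<'E'
from plan import *
print(r.state()['eef_pos'],r.state()['ee_rot'])
a=np.mean([r.read_camera("side").astype(float) for _ in range(4)],0).astype('uint8');b=r.read_camera("top")
cv2.imwrite('pics/side6.png',a);cv2.imwrite('pics/top6.png',b)
cv2.imwrite('pics/c6.png',cv2.resize(a[120:210,280:380],None,fx=6,fy=6,interpolation=2))
cv2.imwrite('pics/c6t.png',cv2.resize(b[160:280,380:520],None,fx=5,fy=5,interpolation=2))
M=R.from_euler('xyz',r.state()['ee_rot'],degrees=True);p=r.state()['eef_pos']
for n,P in dict(bl_m=(-20,151.8,4),bl_p=(20,151.8,4),ln_m=(-20,116.8,4),ln_p=(20,116.8,4)).items():
    for s in(1,):
        print(n,((proj('side',p+M.apply(P))[0]-[280,120])*6).round())
for y in(-4,4):print('slotpred',[((proj('side',np.array([[585+x*np.cos(.157)-y*1*np.sin(.157),-219.5+x*np.sin(.157)+y*np.cos(.157),95]]))[0]-[280,120])*6).round().tolist() for x in(-21,21)])
E
```

```text
[ 585.3493119  -217.92318983  262.05479653] [-8.99745111e+01  9.26576119e-03  9.10124622e+00]
bl_m [342. 231.]
bl_p [255. 225.]
ln_m [344. 164.]
ln_p [255. 157.]
slotpred [[347.0, 251.0], [256.0, 244.0]]
slotpred [[345.0, 260.0], [253.0, 253.0]]
```

View pics/c6.png

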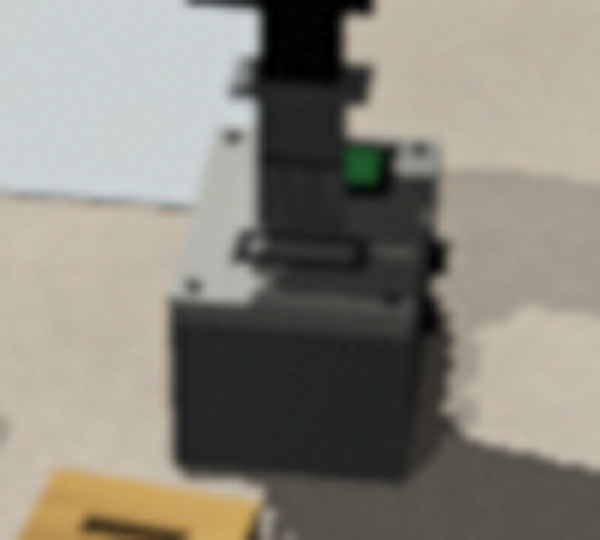

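View pics/c6t.png

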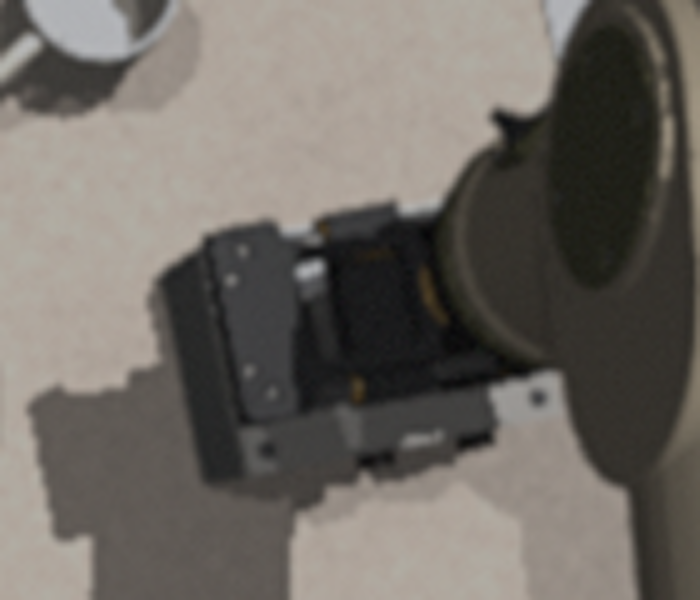

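```bash
python3 - <<'E'
from plan import *
ims=[];ps=[]
for i in range(10):
    ims.append(r.read_camera("side").astype(float)); s=r.state(); ps.append(np.r_[s['eef_pos'],s['ee_rot'],s['t']]); 
ps=np.array(ps);print(ps.round(2));np.save('ps7',ps)
a=np.mean(ims,0);np.save('side7',a);a=a.astype('uint8')
cv2.imwrite('pics/c7.png',cv2.resize(a[125:177,312:350],None,fx=14,fy=11,interpolation=2))
E
```

```text
[[ 5.8524e+02 -2.1913e+02  2.6231e+02 -9.0010e+01 -0.0000e+00  9.0100e+00
   1.1550e+01]
 [ 5.8520e+02 -2.1926e+02  2.6234e+02 -9.0010e+01 -0.0000e+00  9.0000e+00
   1.1600e+01]
 [ 5.8520e+02 -2.1933e+02  2.6231e+02 -9.0010e+01 -0.0000e+00  8.9900e+00
   1.1650e+01]
 [ 5.8520e+02 -2.1935e+02  2.6232e+02 -9.0010e+01 -1.0000e-02  8.9900e+00
   1.1700e+01]
 [ 5.8519e+02 -2.1939e+02  2.6229e+02 -9.0010e+01 -0.0000e+00  8.9900e+00
   1.1750e+01]
 [ 5.8518e+02 -2.1940e+02  2.6229e+02 -9.0010e+01 -0.0000e+00  8.9900e+00
   1.1800e+01]
 [ 5.8517e+02 -2.1941e+02  2.6227e+02 -9.0000e+01 -0.0000e+00  8.9900e+00
   1.1850e+01]
 [ 5.8516e+02 -2.1942e+02  2.6227e+02 -9.0010e+01 -0.0000e+00  8.9800e+00
   1.1900e+01]
 [ 5.8517e+02 -2.1942e+02  2.6228e+02 -9.0010e+01 -0.0000e+00  8.9900e+00
   1.1950e+01]
 [ 5.8518e+02 -2.1941e+02  2.6226e+02 -9.0000e+01 -0.0000e+00  8.9900e+00
   1.2000e+01]]
```

View pics/c7.png

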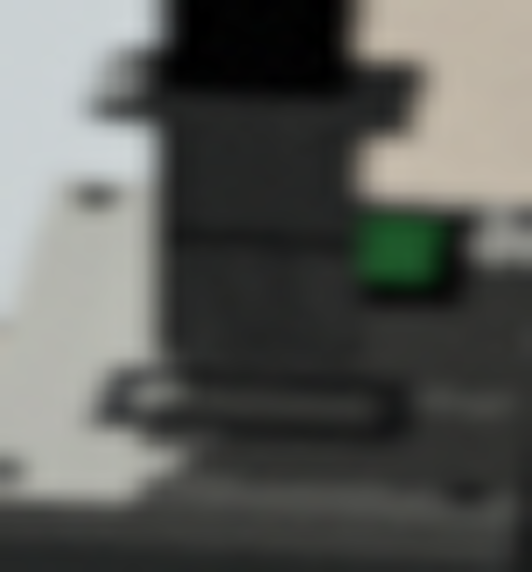

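```bash
python3 - <<'E'
from fit import *
p=np.array([585.18,-219.41,262.28]);M=R.from_euler('xyz',[-90,0,8.99],degrees=True)
C=lambda q:((q-[312,125]+.5)*[14,11]).round(0).tolist()
pr=lambda P:C(proj('side',p+M.apply(P)))
print('line front',pr((-20,116.8,4)),pr((20,116.8,4)))
print('blade bottom front',pr((-20,151.8,4)),pr((20,151.8,4)),'back',pr((-20,151.8,-4)),pr((20,151.8,-4)))
print('collar top',[pr((a,75.8,b)) for a,b in((-30,14),(30,14),(30,-14),(-30,-14))])
print('collar bot',[pr((a,81.8,b)) for a,b in((-30,14),(30,14))])
print('handle front',pr((-18,75.8,11)),pr((18,75.8,11)))
for q in([585.2,-219.4,.157],[585.2,-222,.157]):
  w=lambda a,b:C(proj('side',world(q,rect(a,b,95))))
  print('bez',w(62,27),'slot',w(42,10))
E
```

```text
line front [[363.0, 250.0]] [[154.0, 238.0]]
blade bottom front [[359.0, 374.0]] [[154.0, 362.0]] back [[364.0, 357.0]] [[160.0, 345.0]]
collar top [[[417.0, 122.0]], [[94.0, 105.0]], [[115.0, 46.0]], [[433.0, 63.0]]]
collar bot [[[416.0, 145.0]], [[94.0, 128.0]]]
handle front [[354.0, 113.0]] [[160.0, 102.0]]
bez [[423.0, 392.0], [111.0, 374.0], [91.0, 433.0], [408.0, 452.0]] slot [[367.0, 408.0], [155.0, 395.0], [148.0, 417.0], [361.0, 430.0]]
bez [[426.0, 387.0], [115.0, 368.0], [95.0, 427.0], [411.0, 446.0]] slot [[371.0, 402.0], [159.0, 390.0], [152.0, 412.0], [365.0, 424.0]]
```

```bash
python3 - <<'E'
from fit import *
a=cv2.imread('pics/top0.png')
# cover: bright, low saturation
g=cv2.resize(a[180:280,400:505],None,fx=8,fy=8,interpolation=cv2.INTER_CUBIC)
hsv=cv2.cvtColor(g,cv2.COLOR_BGR2HSV); lab=cv2.cvtColor(g,cv2.COLOR_BGR2LAB)
print(lab[int(8*(215-180)),int(8*(430-400))],lab[8*80,8*80])
m=((lab[...,2]<133)&(lab[...,0]>130)).astype('uint8')
n,l,st,_=cv2.connectedComponentsWithStats(m); i=1+st[1:,4].argmax(); m=(l==i).astype('uint8')
c=max(cv2.findContours(m,0,1)[0],key=cv2.contourArea)
r_=cv2.minAreaRect(cv2.convexHull(c));print(r_, r_[2])
ap=cv2.approxPolyDP(cv2.convexHull(c),12,True)[:,0];print(ap)
v=g.copy();cv2.drawContours(v,[c],-1,(0,0,255),2);cv2.imwrite('pics/c8.png',v[:800,:800])
cv2.imwrite('pics/c8b.png',cv2.resize(a[210:245,428:460],None,fx=16,fy=16,interpolation=2))
E
```

```text
[169 128 126] [159 129 134]
((449.65826416015625, 369.9432373046875), (398.21343994140625, 534.3019409179688), 79.57147216796875) 79.57147216796875
[[659 137]
 [742 506]
 [680 530]
 [241 595]
 [162 222]]
```

View pics/c8.png

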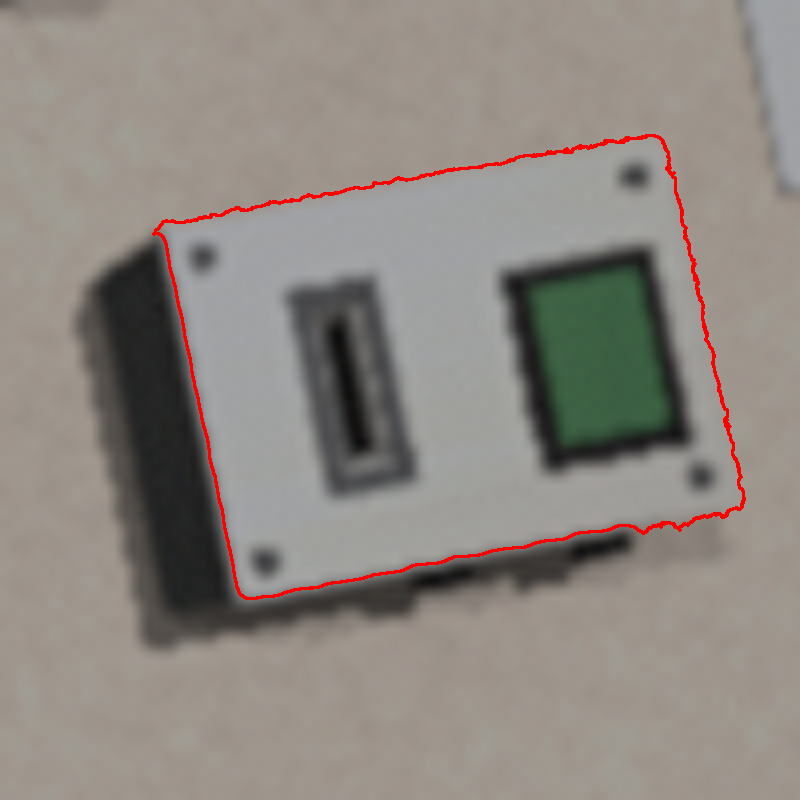

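View pics/c8b.png

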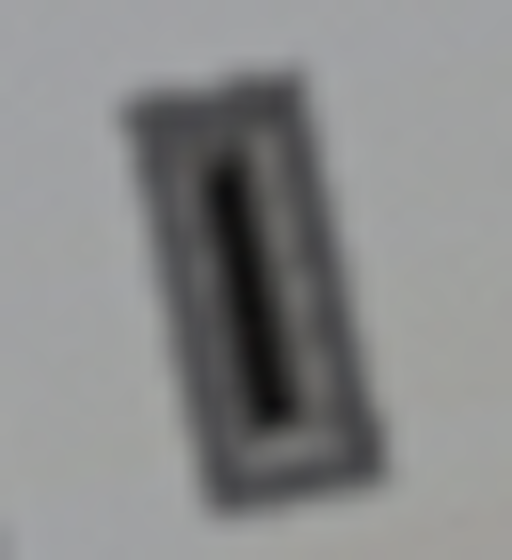

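```bash
python3 - <<'E'
from fit import *
sc=cr([(203,257),(634,177),(701,476),(265,562)],400,180,8)
for d in (9,10,11): fit(f'screws{d}',rect(110-2*d,150-2*d,95),dict(top=sc,side=cr([(192,136),(318,60),(302,160),(168,150)],270,130,4) ) if 0 else dict(top=sc),[588,-247,.16])
bz=cr([(125,105),(302,72),(388,478),(210,515)],428,210,16)
b=fit('bez',rect(62,27,95),dict(top=bz),[586,-220,.16])
# side screws: crop_side (195,52),(320,60),(300,160),(168,150)
s=cr([(195,52),(320,60),(300,160),(168,150)],270,130,4)
x=fit('sscrew',rect(90,130,95),dict(top=sc,side=s),[588,-247,.16])
print(world(x,np.array([[0,30,95]])))
print('sl top', atz('top',bz.mean(0),95))
E
```

```text
screws9 ['top'] [ 590.6 -248.8] 9.3 rms px 0.46
screws9 ['top'] [ 590.6 -248.8] 9.3 rms px 0.46
screws10 ['top'] [ 590.6 -248.8] 9.3 rms px 0.11
screws10 ['top'] [ 590.6 -248.8] 9.3 rms px 0.11
screws11 ['top'] [ 590.6 -248.8] 9.3 rms px 0.42
screws11 ['top'] [ 590.6 -248.8] 9.3 rms px 0.42
bez ['top'] [ 586.  -219.5] 9.2 rms px 0.23
bez ['top'] [ 586.  -219.5] 9.2 rms px 0.23
sscrew ['top', 'side'] [ 590.7 -249.4] 9.2 rms px 0.32
sscrew ['top'] [ 590.6 -248.8] 9.3 rms px 0.11
sscrew ['side'] [ 591.2 -251.8] 9.0 rms px 0.18
[[ 585.877374   -219.73526259   95.        ]]
sl top [ 585.9158951  -219.46673381   95.        ]
```

Screw and bezel fits agree: slot near (585.5,-220), yaw 9.2°, with under 1 mm uncertainty in y. I'll adjust slightly and lower by force feel.

Request:
move_arm(moves=[{"gripper": -1,"x": 0.0,"y": 0.08,"z": -0.01,"ax": 0,"ay": -0.003,"az": 0},{"gripper": -1,"x": 0.0,"y": 0.06,"z": 0,"ax": 0,"ay": 0,"az": 0},{"gripper": -1,"x": 0.0,"y": 0,"z": 0,"ax": 0,"ay": 0.0,"az": 0},{"gripper": -1,"x": 0.0,"y": 0,"z": 0,"ax": 0,"ay": 0.0,"az": 0},{"gripper": -1,"x": 0.0,"y": 0,"z": 0,"ax": 0,"ay": 0.0,"az": 0},{"gripper": -1,"x": 0.0,"y": 0,"z": 0,"ax": 0,"ay": 0.0,"az": 0},{"gripper": -1,"x": 0.0,"y": 0,"z": 0,"ax": 0,"ay": 0.0,"az": 0}])

```text
t: 12.7
eef_pos: [585.4, -220.2, 251.2]
ee_rot: [-90.0, -0.0, 9.2]
wrist_force: [-0.5, 0.6, -2.6]
finger_gap: 0.25
```

Request:
move_arm(moves=[{"gripper": -1,"x": 0.0,"y": 0.025,"z": 0,"ax": 0,"ay": 0,"az": 0},{"gripper": -1,"x": 0.0,"y": 0.025,"z": 0,"ax": 0,"ay": 0,"az": 0},{"gripper": -1,"x": 0.0,"y": 0,"z": 0,"ax": 0,"ay": 0.0,"az": 0}])

```text
t: 13.0
eef_pos: [585.1, -220.2, 246.6]
ee_rot: [-90.0, 0.0, 9.2]
wrist_force: [0.5, -0.4, -3.5]
finger_gap: 0.252
```

Request:
move_arm(moves=[{"gripper": -1,"x": 0.0,"y": 0.02,"z": 0,"ax": 0,"ay": 0,"az": 0},{"gripper": -1,"x": 0.0,"y": 0,"z": 0,"ax": 0,"ay": 0.0,"az": 0}])

```text
t: 13.2
eef_pos: [585.2, -220.2, 245.2]
ee_rot: [-90.0, 0.0, 9.2]
wrist_force: [-0.2, 0.2, -2.0]
finger_gap: 0.251
```

Request:
move_arm(moves=[{"gripper": -1,"x": 0.0,"y": 0.015,"z": 0,"ax": 0,"ay": 0,"az": 0},{"gripper": -1,"x": 0.0,"y": 0,"z": 0,"ax": 0,"ay": 0.0,"az": 0}])

```text
t: 13.4
eef_pos: [585.3, -220.2, 244.1]
ee_rot: [-90.0, 0.0, 9.2]
wrist_force: [-0.5, -0.0, -2.3]
finger_gap: 0.251
```

Request:
move_arm(moves=[{"gripper": -1,"x": 0.0,"y": 0.02,"z": 0,"ax": 0,"ay": 0,"az": 0},{"gripper": -1,"x": 0.0,"y": 0.02,"z": 0,"ax": 0,"ay": 0.0,"az": 0},{"gripper": -1,"x": 0.0,"y": 0,"z": 0,"ax": 0,"ay": 0.0,"az": 0}])

```text
t: 13.7
eef_pos: [585.2, -220.2, 240.7]
ee_rot: [-90.0, 0.0, 9.2]
wrist_force: [-0.8, 0.1, -2.3]
finger_gap: 0.253
```

Request:
move_arm(moves=[{"gripper": -1,"x": 0.0,"y": 0.03,"z": 0,"ax": 0,"ay": 0,"az": 0},{"gripper": -1,"x": 0.0,"y": 0.03,"z": 0,"ax": 0,"ay": 0.0,"az": 0},{"gripper": -1,"x": 0.0,"y": 0,"z": 0,"ax": 0,"ay": 0.0,"az": 0}])

```text
t: 14.0
eef_pos: [585.1, -220.2, 235.8]
ee_rot: [-90.0, 0.0, 9.2]
wrist_force: [-0.0, 0.8, -2.6]
finger_gap: 0.248
```

```bash
python3 - <<'E'
from plan import *
s=r.state();print(s['eef_pos'],s['wrist_force'],s['ft_torque'],s['finger_gap'])
a=np.mean([r.read_camera("side").astype(float) for _ in range(4)],0).astype('uint8')
cv2.imwrite('pics/c9.png',cv2.resize(a[125:177,312:350],None,fx=14,fy=11,interpolation=2))
E
```

```text
[ 585.11984992 -220.18078012  235.76166789] [-0.03790346  0.79255148 -2.61225692] [ 0.08611035 -0.15159335  0.01453186] 0.24836192474560753
```

View pics/c9.png

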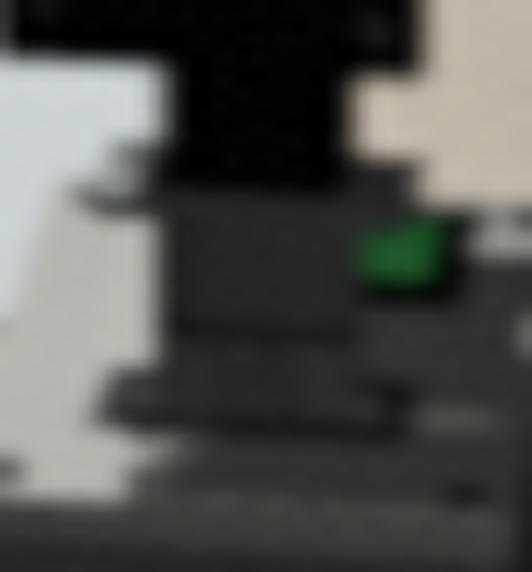

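The blade is in the slot (bottom ≈84 mm) with only its own weight on the wrist. Lowering the remaining ~24 mm.

Request:
move_arm(moves=[{"gripper": -1,"x": 0.0,"y": 0.04,"z": 0,"ax": 0,"ay": 0,"az": 0},{"gripper": -1,"x": 0.0,"y": 0.05,"z": 0,"ax": 0,"ay": 0.0,"az": 0},{"gripper": -1,"x": 0.0,"y": 0.05,"z": 0,"ax": 0,"ay": 0.0,"az": 0},{"gripper": -1,"x": 0.0,"y": 0,"z": 0,"ax": 0,"ay": 0.0,"az": 0}])

```text
t: 14.6
eef_pos: [585.0, -220.2, 224.2]
ee_rot: [-90.0, 0.1, 9.2]
wrist_force: [-0.9, -0.8, -2.2]
finger_gap: 0.251
```

Request:
move_arm(moves=[{"gripper": -1,"x": 0.0,"y": 0.05,"z": 0,"ax": 0,"ay": 0,"az": 0},{"gripper": -1,"x": 0.0,"y": 0.05,"z": 0,"ax": 0,"ay": 0.0,"az": 0},{"gripper": -1,"x": 0.0,"y": 0.03,"z": 0,"ax": 0,"ay": 0.0,"az": 0},{"gripper": -1,"x": 0.0,"y": 0,"z": 0,"ax": 0,"ay": 0.0,"az": 0},{"gripper": -1,"x": 0.0,"y": 0,"z": 0,"ax": 0,"ay": 0.0,"az": 0},{"gripper": -1,"x": 0.0,"y": 0,"z": 0,"ax": 0,"ay": 0.0,"az": 0}])

```text
t: 15.2
eef_pos: [585.4, -220.2, 214.8]
ee_rot: [-90.0, -0.0, 9.2]
wrist_force: [-0.0, 0.6, -2.2]
finger_gap: 0.252
```

```bash
python3 - <<'E'
from plan import *
a=np.mean([r.read_camera("side").astype(float) for _ in range(6)],0).astype('uint8')
s=r.state();print(s['t'],s['eef_pos'],s['ee_rot'],s['wrist_force'],s['ft_torque'],s['finger_gap'])
cv2.imwrite('pics/side10.png',a)
cv2.imwrite('pics/c10.png',cv2.resize(a[125:177,312:350],None,fx=14,fy=11,interpolation=2))
E
```

```text
15.5 [ 585.31735204 -220.22030286  214.75270407] [-9.00090788e+01 -6.80534127e-03  9.16597472e+00] [ 0.18596702 -0.14254846 -2.49022983] [ 0.10466558 -0.09625796  0.01614575] 0.25028529561429375
```

View pics/c10.png

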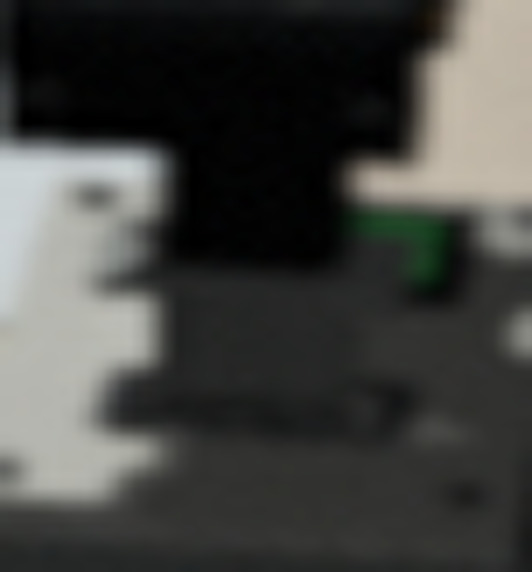

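```bash
python3 - <<'E'
from h import *
a=np.load('side7.npy').mean(2)
for c0,c1 in((325,328),(328,331),(331,334),(334,336)):
    print(c0,a[136:165,c0:c1+1].mean(1).round(0).astype(int))
print(np.arange(136,165))
p=np.array([585.18,-219.35,262.29]);M=R.from_euler('xyz',[-90,0,8.99],degrees=True)
for x in(15,5,-5,-14): print(proj('side',p+M.apply((x,116.8,4))).round(2))
E
```

```text
325 [37 37 37 37 37 37 37 37 37 32 27 32 38 39 39 39 39 40 41 41 42 43 38 37
 50 54 45 39 49]
328 [39 38 38 38 38 38 38 38 38 34 27 32 37 39 40 39 39 39 38 37 38 39 37 34
 42 51 46 34 34]
331 [40 39 38 38 38 38 38 38 38 36 30 30 36 40 40 40 40 39 39 38 38 40 39 33
 38 49 47 35 32]
334 [39 37 39 41 42 42 41 38 38 37 31 30 38 43 43 43 43 43 42 41 39 39 38 32
 35 48 49 36 31]
[136 137 138 139 140 141 142 143 144 145 146 147 148 149 150 151 152 153
 154 155 156 157 158 159 160 161 162 163 164]
[[324.38 146.3 ]]
[[328.11 146.57]]
[[331.84 146.84]]
[[335.2  147.08]]
```

```bash
python3 - <<'E'
from fit import *
a=np.load('side7.npy').mean(2)
# sub-pixel band minima in columns
for c in range(325,336):
    col=cv2.GaussianBlur(a,(5,1),0)[:,c]
    def mn(lo,hi):
        i=lo+col[lo:hi].argmin(); y0,y1,y2=col[i-1:i+2]; return round(i+.5*(y0-y2)/(y0-2*y1+y2),2)
    print(c,'line',mn(144,149),'back',mn(157,161),'front',mn(162,167))
for q in ([585.3,-220.2,.16],):
  for x in(15,0,-15):
    for yy in(-11,0,11): print(x,yy,proj('side',world(q,np.array([[x,yy,95.]]))).round(2))
E
```

```text
325 line 145.94 back 158.14 front 162.75
326 line 146.0 back 158.44 front 162.78
327 line 146.04 back 158.64 front 162.96
328 line 146.05 back 158.71 front 163.21
329 line 146.08 back 158.74 front 163.43
330 line 146.16 back 158.78 front 163.58
331 line 146.27 back 158.87 front 163.65
332 line 146.41 back 158.98 front 163.69
333 line 146.53 back 159.06 front 163.73
334 line 146.59 back 159.12 front 163.78
335 line 146.63 back 159.17 front 163.84
15 -11 [[325.08 159.26]]
15 0 [[324.55 161.44]]
15 11 [[324.02 163.65]]
0 -11 [[330.46 159.66]]
0 0 [[329.97 161.85]]
0 11 [[329.47 164.06]]
-15 -11 [[335.86 160.06]]
-15 0 [[335.4  162.25]]
-15 11 [[334.93 164.47]]
```

Line and slot rows show the same camera bias (-0.50 vs -0.67 px). That confirms the reckoned vane height to about 0.5 mm, so 2.8 mm remains to go.

Request:
move_arm(moves=[{"gripper": -1,"x": 0.0,"y": 0.02,"z": 0,"ax": 0,"ay": 0,"az": 0},{"gripper": -1,"x": 0.0,"y": 0.015,"z": 0,"ax": 0,"ay": 0.0,"az": 0},{"gripper": -1,"x": 0.0,"y": 0,"z": 0,"ax": 0,"ay": 0.0,"az": 0},{"gripper": -1,"x": 0.0,"y": 0,"z": 0,"ax": 0,"ay": 0.0,"az": 0},{"gripper": -1,"x": 0.0,"y": 0,"z": 0,"ax": 0,"ay": 0.0,"az": 0},{"gripper": -1,"x": 0.0,"y": 0,"z": 0,"ax": 0,"ay": 0.0,"az": 0},{"gripper": -1,"x": 0.0,"y": 0,"z": 0,"ax": 0,"ay": 0.0,"az": 0},{"gripper": -1,"x": 0.0,"y": 0,"z": 0,"ax": 0,"ay": 0.0,"az": 0}])

```text
t: 16.3
eef_pos: [585.3, -220.2, 211.9]
ee_rot: [-90.0, -0.0, 9.2]
wrist_force: [-0.1, -0.8, -1.8]
finger_gap: 0.249
```

```bash
python3 - <<'E'
from plan import *
a=np.mean([r.read_camera("side").astype(float) for _ in range(8)],0)
for _ in range(3):
    r.read_camera("top"); s=r.state();print(s['t'],s['eef_pos'].round(2),s['ee_rot'].round(2),s['wrist_force'].round(2),s['ft_torque'].round(3),round(s['finger_gap'],3))
cv2.imwrite('pics/side11.png',a)
cv2.imwrite('pics/c11.png',cv2.resize(a.astype('uint8')[105:205,250:380],None,fx=6,fy=6,interpolation=2))
g=a.mean(2)
for c in(327,330,333):print(c,g[150:166,c-1:c+2].mean(1).round(0).astype(int))
M=R.from_euler('xyz',s['ee_rot'],degrees=True)
print(proj('side',s['eef_pos']+M.apply((0,116.8,4))))
E
```

```text
16.75 [ 585.29 -220.22  211.86] [-90.     0.     9.17] [-0.19  0.3  -3.33] [ 0.092 -0.081 -0.033] 0.251
16.8 [ 585.3  -220.17  211.86] [-90.    -0.     9.17] [ 0.27  0.   -2.24] [ 0.061 -0.123  0.053] 0.252
16.85 [ 585.33 -220.19  211.87] [-9.00e+01 -1.00e-02  9.17e+00] [-0.55 -0.02 -1.94] [ 0.081 -0.099  0.036] 0.25
327 [23 36 38 37 37 38 38 38 38 39 38 34 24 26 38 48]
330 [20 34 39 38 38 38 38 38 38 38 38 34 24 22 34 45]
333 [17 32 38 39 39 39 39 39 39 38 38 36 28 23 32 45]
[[329.77365275 162.62521574]][ WARN:0@11.378] global loadsave.cpp:1063 imwrite_ Unsupported depth image for selected encoder is fallbacked to CV_8U.
```

View pics/c11.png

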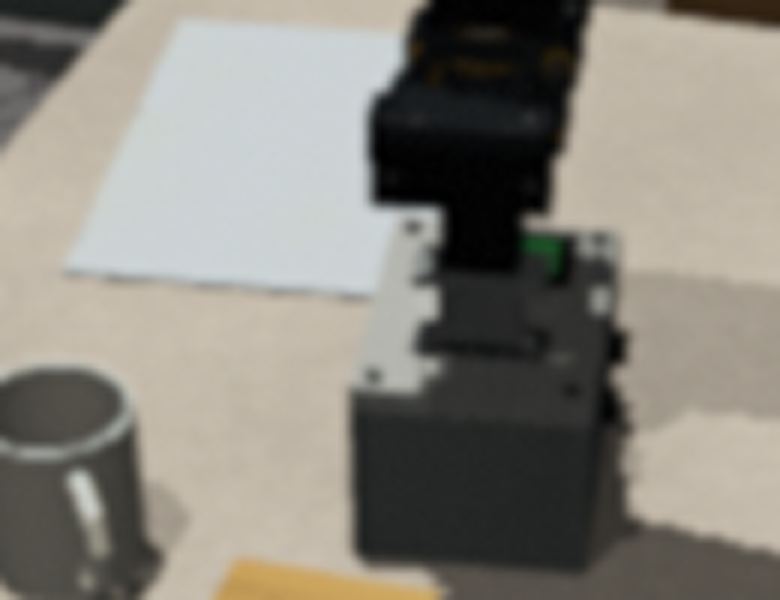

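```bash
python3 - <<'E'
from station import r
print(r.sign_off(), r.state()['t'])
E
```

```text
the job is handed in; nothing more can be done
the job is handed in; nothing more can be done
```

The job is done and handed in at about 17 s of the 64 s allowed. The vane is held upright in the gauge's slot with its line at the cover.

- **Foot switch:** I pressed the tread until the descent stopped at fingertip z ≈ 40.6 mm, where the force jumped from 7 to 28 N. I held it for about half a second, then let go. The side picture shows the tread back up.
- **Vane:** I gripped the handle across its 22 mm thickness and lifted it straight out of the holder. The blade then went down through the slot without touching hard: side forces stayed under 1 N, and the wrist otherwise read only the vane's weight of about 2.5 N.
- **Last checks:**
  - The tool is at z = 211.9 mm, which puts the line about 0.1 mm above the top of the cover and the collar about 35 mm clear.
  - The tilt is 0.0°.
  - The gripper opening is steady at 0.25.
- **Uncertain:**
  - The cameras and the arm's own position disagreed by about 0.5 mm on the line height.
  - The side and top cameras differed by up to 3 mm on the slot's y position. I resolved that by comparing the held vane with the slot in the same picture, and the blade then went in freely.
  - In the last picture the line merges with the dark bezel, so I could not read its height separately there.

I did not touch the mug, dynamometer or carton.

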